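Shim the sagging bread cupboard and shut its door

ROBOT

A 6-joint arm with a two-finger parallel gripper is mounted at the origin on the work surface. World frame = base frame: x ahead of the robot, y to its left, z up, the work surface at z = 0. Lengths are in m, angles in rad, forces in N, time in s.
With the tool pointing down it reaches from about 0.25 to 0.775 m from the base axis. Payload 4 kg.
Tool frame: the origin (TCP) lies on the centre line of the jaws, within the pads' length; the fingertips stand 17 mm ahead of it and the grasp point (between the pads) lies 2 mm behind it; z points along the fingers, y is the line along which they close (so a half turn about z gives the same grasp; the last joint's range is limited). The gripper opens to 94 mm and grips with 3 to 60 N. Pads are 16 mm wide; open, the fingers measure 119 mm over their backs; the gripper's body (75 mm by 177 mm) begins 78 mm behind the grasp point.
Start: joints at [1.027, 0.087, 1.371, -0, 1.684, -0.103], TCP at [0.235, 0.497, 0.223] pointing down, gripper open.
Joint ranges: [-3.1, 3.1], [-0.76, 2.03], [0.27, 2.55], [-1.08, 4.22], [0.17, 2.65], [-2.57, 2.57]. Speed limits (rad/s): [2.79, 2.79, 3.14, 3.14, 3.14, 3.14].

INTERFACE

Orientations are given as [roll, pitch, yaw] about the fixed x, y, z axes, in that order (R = Rz(yaw) Ry(pitch) Rx(roll)).
In Python, from bench import robot gives the robot as it stands.
- The arm moves only by the tool servo_tool, never from a script. Its argument "plan" is a list of rows, each a list of 7 numbers: the shift along the tool's x, y, z normalised to -1 to 1, where 1 is 0.1 m, then the turn, a rotation vector about the tool's x, y, z normalised to -1 to 1, where 1 is pi/2 rad, then the finger opening in mm, from 0 to 94. In form: [[x, y, z, ax, ay, az, gripper], ...]. A call has 1 to 12 rows; each row is the pose to reach, as a shift and turn from the pose commanded when the call began, along the tool's axes at that moment; what a row does not reach only later rows make up. A row lasts 1/12 s, in which the tool goes at most 41.7 mm and 7.16 degrees, less where a joint would pass 70% of its speed; a pose out of reach is approached as far as the arm can. A call with a number of a shift or a turn outside -1 to 1 is refused whole. A call with a gripper value outside its range is refused whole. The fingers move at their own pace and stop on an object; the grip force is fixed at half the most. Time passes only in rows, so rows that repeat a pose let the fingers close. It gives the time, the measured TCP pose, the force, the opening and the grip force at its end, in the units of the state.
- robot.get_obs(): the state, without advancing time (a new reading comes with each control period).
- robot.snapshot(name): name is "scene" or "top" or "wrist"; returns the picture (420x560x3 uint8, red, green, blue); there is no depth.
- robot.camera_params(name): a dict with "camera_matrix" (3x3 intrinsics, pixels), "distortion" ([k1, k2, p1, p2, k3] as OpenCV has them; the pictures are not rectified), "rvec" (rotation vector, rad) and "tvec" (3), from world to camera coordinates, as OpenCV has them; the wrist camera has in their place "tool_from_camera" (4x4, takes a point from camera to tool coordinates, whose origin is the TCP and whose axes are the flange's). Camera axes: x right, y down, z forward; pixel columns grow to the right and rows downward; lengths in m; the calibration is good to about 2 mm. A picture is of the moment at which its call begins: read the wrist's pose just before it. camera_params takes no time and is no camera call.
- robot.close_job(): hands the job in; it is judged then, once.
Trained networks look in the newest picture that a camera, given by its name, has taken for a name from the list of things; names that differ only in an ending like _2 or _b are one class to them, and where a whole thing is asked for, a point or a joint stands for the part that bears it (a point fixed in the world has none). Each returns a list of dicts, best first, with "conf" (0 to 1); they miss things now and then, are a little off and sometimes report something else, mostly with a low value. They report only what shows in the picture. A call takes as long as a camera call. They do not tell look-alikes from the thing itself.
- robot.find_in(thing, camera): "extent" ([centre column, centre row, width, height] in pixels, round what is visible of it).
The state is a dict: "time": time; "joint_positions": joint angles; "qvel": joint speeds; "joint_torque": joint torques, N m; "tool_pos": TCP position; "ee_rot": TCP orientation; "wrist_force": force on the tool from outside, world axes, zero at the start; "wrist_torque": the same for the moment, N m; "width": finger opening in m; "finger_force": force on a finger pad.
Only numpy, scipy, OpenCV 4.12 (cv2) and the standard library are available. Lean on these libraries where they do the work, as an engineer would, in place of code of your own. Each camera call takes 0.05 s, during which the arm holds its last target. There are 200 camera calls.

TASK

The white bread cupboard on the worktop sags at its right-hand end. Take the tapered wooden wedge out of its rack, lay it down flat on the worktop and let go of it, then take it afresh and drive it, thin end first, under the front edge near the cupboard's low right-hand end until it jams tight and the cupboard stands level; only then slide the cupboard's door fully shut. Leave the wedge jammed there and everything else standing where it is.

Things in the scene. Friction and masses are not known exactly. Their poses are not given: they have to be found in the camera images.
- wedge_mid (a point): Wooden wedge, 150 long, 48 wide, tapering evenly on both broad faces from 25 thick (heel) to 4 thick (thin end), 70 g; either broad face may be its underside. The point is its centre (mid length, width and thickness). Its own x runs along its length to the thin end, z across its 48 width, y across its thickness. It starts standing on edge (z up, 48 tall, a broad face to either side) in a low rack; so it is too tall to go under the cupboard.
- wedge_tip (a point): Middle of the wedge's thin end, 75 from its centre along its x; axes as the wedge.
- rack_wedge: Low fixed wooden rack that holds the wedge: base plate 150 x 60 x 8 thick; origin on the worktop under its centre, x along its length (and the wedge's). At 56 either side of the centre stands a pair of cheeks (12 long, 6 thick, tops 29 above the worktop) that hug the wedge 15-21 either side of the centre line at its heel end, 7-13 at its thin end; the middle 100 is open. The wedge's underside starts 8 above the worktop, its top 56.
- rack_bar: The same kind of rack, holding the straight bar; the two racks stand left and right in either order.
- bar_base (a point): Parallel-sided wooden bar 150 x 14 x 48, a bystander that starts in the other rack; the point is the centre of its underside.
- edge_right (a point): Point on the lower front edge of the white cupboard, 295 from its left-hand tilt axis (50 from its right end). Axes of the cupboard: x into the cupboard, square to its front; y to its left along the front edge; z up its side. The cupboard is 360 wide, 186 deep, 200 tall; its front edge is square and its underside flat. When level the edge is 15.5 above the worktop; at the start it is about 6.5 above it here.
- cupboard (a joint): Sag of the cupboard in rad: 0 = level, 0.03 = right end fully down (the start). It turns about a lengthways (front-to-back) axis along its underside near the left end, has feet only there, and a rear bracket stops it dead at level. Its weight bears with about 6 N at edge_right; driving the wedge takes about 8 to 15 N on its heel, up to 30 N if it is also pressed down on the worktop; the push rises steeply once it jams, with the thin end about 82 behind the front edge.
- door_handle (a point): Centre of the door's handle: an upright steel bar 11 thick, 70 long, standing 35 proud of the door and so 30 in front of the cupboard's front edge; 151 above the cupboard's underside, the cupboard's top being 200 above it. Axes as the cupboard's.
- door (a joint): Opening of the sliding door in m: 0 = closed against the left-hand post, up to 0.15 open; it opens to the right (cupboard's -y), closes to the left (+y), stays where it is left, and drags with under 1 N.
- jar_base (a point): Glass storage jar, 64 wide, 85 tall (bystander); the point is the centre of its underside.
- mill_base (a point): Dark wooden pepper mill, 48 wide, 100 tall (bystander); the point is the centre of its underside.
- mug_base (a point): White ceramic beaker, 76 wide, 85 tall (bystander); the point is the centre of its underside.
- ramekin_base (a point): White ceramic ramekin, 70 wide, 40 tall (bystander); the point is the centre of its underside.
- soap_base (a point): White soap bottle, 60 wide, 150 tall (bystander); the point is the centre of its underside.
- bowl_base (a point): Dark wooden bowl, 130 wide, 55 tall (bystander); the point is the centre of its underside.
Mind the look-alikes: they are no part of the job. What is shaped like the part that bears wedge_mid but black or blue is not meant.

How it is judged:
On the way, in this order (a step that is already met when the one before it is completed fails the run):
1. the wedge lies flat on the worktop, let go, clear of the cupboard (angle between wedge_mid's own z axis and vertical between 1.45 and 1.69 rad and height (world z) of wedge_mid below 0.022 m and contact force between the fingers and wedge below 0.1 N and linear speed of wedge below 0.02 m/s and contact force between wedge and cupboard below 0.1 N), for 0.2 s.
2. the wedge is jammed, thin end first, under the front edge near the right-hand end and the cupboard is level (door still open) (angle between wedge_mid's own z axis and vertical between 1.45 and 1.69 rad and height (world z) of wedge_mid below 0.022 m and value of joint cupboard below 0.005 rad and contact force between wedge and cupboard above 2 N and x of wedge_tip in the frame of edge_right above 0.04 m and y of wedge_mid in the frame of edge_right between -0.055 and 0.055 m and value of joint door above 0.03 m), for 0.2 s.
3. the door is slid shut (value of joint door below 0.004 m), for 0.2 s.
At the end, for the whole second after the job is handed in: The wedge lies flat, released and at rest, its thin end at least 40 mm behind the front edge and its middle line within 55 mm of the marked point near the right-hand end, carrying the cupboard (over 2 N); the cupboard is level within 0.005 rad; the door is shut within 4 mm (angle between wedge_mid's own z axis and vertical between 1.45 and 1.69 rad and height (world z) of wedge_mid below 0.022 m and value of joint cupboard below 0.005 rad and contact force between wedge and cupboard above 2 N and x of wedge_tip in the frame of edge_right above 0.04 m and y of wedge_mid in the frame of edge_right between -0.055 and 0.055 m and value of joint door below 0.004 m and linear speed of wedge below 0.02 m/s and contact force between the fingers and wedge below 0.1 N); the robot touches nothing.
It fails at once if another thing (jar, mill, beaker, ramekin, soap bottle, bowl, straight bar) is shifted by over 30 mm (distance of any of jar_base, mill_base, mug_base, ramekin_base, soap_base, bowl_base, bar_base from where it was at the start of the episode above 0.03 m).
It fails at once if the jar, mill, beaker or soap bottle is tipped over (angle between any of jar_base, mill_base, mug_base, soap_base's own z axis and vertical above 0.6 rad).
It also fails if it takes over 72 s, if anything falls off the work surface, if the arm or the gripper's body presses on something with over 40 N, if the wrist force passes 120 N, or if a joint passes its speed limit or range.

## Working session

There is one attempt and no reset: what is moved stays moved. The work goes in short steps, Python scripts to look and compute and a tool call to move; the robot and the scene stay as the last step left them, time stands still between calls to the robot, and variables do not carry over. Pictures are saved under pics/ and viewed, at most 10 in all, crops included, and the job is handed in when it is done.

Besides the shell and the picture viewer there is one more tool, called after "Emit:" as name(argument=value, ...) on one line, values as JSON. servo_tool: Moves the arm, as the interface text tells. Scaled input: -1 to 1 covers 0.1 m each way for a shift and pi/2 rad each way for a turn. Its arguments: {"type":"object","properties":{"plan":{"type":"array","items":{"type":"array","items":{"type":"number"}}}},"required":["plan"]}

```bash
mkdir -p pics; cat > h.py <<'E'
import numpy as np, cv2
from scipy.spatial.transform import Rotation as R
from bench import robot
def snap(cam,fn):
    im=robot.snapshot(cam); cv2.imwrite('pics/'+fn,im[:,:,::-1]); return im
def toolT():
    o=robot.get_obs(); T=np.eye(4); T[:3,:3]=R.from_euler('xyz',o['ee_rot']).as_matrix(); T[:3,3]=o['tool_pos']; return T
def ray(cam,px,T=None):
    p=robot.camera_params(cam)
    u=cv2.undistortPoints(np.array(px,float).reshape(-1,1,2),np.array(p['camera_matrix']),np.array(p['distortion'])).reshape(-1,2)
    d=np.c_[u,np.ones(len(u))]
    if cam=='wrist':
        M=(toolT() if T is None else T)@np.array(p['tool_from_camera']); return M[:3,3],d@M[:3,:3].T
    Rm=cv2.Rodrigues(np.array(p['rvec']))[0]; return -Rm.T@np.array(p['tvec']).ravel(), d@Rm
def at(cam,px,z,T=None):
    o,d=ray(cam,px,T); return o+d*((z-o[2])/d[:,2])[:,None]
def proj(cam,P):
    p=robot.camera_params(cam)
    return cv2.projectPoints(np.array(P,float).reshape(-1,1,3),np.array(p['rvec']),np.array(p['tvec']),np.array(p['camera_matrix']),np.array(p['distortion']))[0].reshape(-1,2)
np.set_printoptions(precision=4,suppress=True)
E
python3 - <<'E'
from h import *
o=robot.get_obs(); print(o)
a=snap('scene','s0.png'); 
b=snap('top','t0.png')
for n in ['wedge_mid','rack_wedge','rack_bar','bar_base','edge_right','cupboard','door_handle','jar_base','mill_base','mug_base','ramekin_base','soap_base','bowl_base']:
    for c in ['top','scene']:
        r=robot.find_in(n,c); print(n,c,[(np.round(x['extent']).tolist(),round(x['conf'],2)) for x in r][:4])
cv2.imwrite('pics/both.png',np.hstack([a,b])[:,:,::-1])
E
```

```text
{'time': 0.0, 'joint_positions': array([ 1.0269,  0.0879,  1.3723, -0.    ,  1.6836, -0.1031]), 'qvel': array([ 0.0006, -0.0001, -0.0008, -0.0008,  0.001 , -0.0003]), 'joint_torque': array([  0.0007, -34.0182, -30.2434,   0.0719,   0.0332,  -0.0002]), 'tool_pos': array([0.2344, 0.497 , 0.2213]), 'ee_rot': array([-3.1394, -0.0002,  2.7008]), 'wrist_force': array([-1.3062,  0.8928, -0.2042]), 'wrist_torque': array([-0.0467, -0.0446, -0.0387]), 'finger_force': 0.0, 'width': 0.09395069995714526}
wedge_mid top [([191.0, 296.0, 49.0, 11.0], 0.91), ([130.0, 281.0, 51.0, 24.0], 0.76), ([183.0, 227.0, 12.0, 49.0], 0.61), ([172.0, 162.0, 26.0, 24.0], 0.36)]
wedge_mid scene [([303.0, 162.0, 44.0, 26.0], 0.9), ([247.0, 154.0, 28.0, 31.0], 0.65), ([280.0, 126.0, 6.0, 30.0], 0.5)]
rack_wedge top [([188.0, 230.0, 22.0, 50.0], 0.57)]
rack_wedge scene [([307.0, 174.0, 47.0, 18.0], 0.71), ([282.0, 205.0, 23.0, 26.0], 0.49)]
rack_bar top [([400.0, 219.0, 30.0, 48.0], 0.7)]
rack_bar scene [([233.0, 334.0, 53.0, 47.0], 0.66)]
bar_base top [([402.0, 218.0, 26.0, 48.0], 0.71), ([270.0, 104.0, 143.0, 101.0]
[... 560 characters left out ...]
41.0, 194.0, 21.0, 33.0], 0.73), ([299.0, 289.0, 29.0, 41.0], 0.35)]
mill_base top [([275.0, 166.0, 13.0, 22.0], 0.82)]
mill_base scene [([330.0, 233.0, 20.0, 29.0], 0.85)]
mug_base top [([343.0, 173.0, 23.0, 27.0], 0.61), ([183.0, 226.0, 16.0, 46.0], 0.26)]
mug_base scene [([298.0, 289.0, 30.0, 41.0], 0.95), ([231.0, 329.0, 38.0, 45.0], 0.51)]
ramekin_base top [([252.0, 229.0, 22.0, 20.0], 0.93)]
ramekin_base scene [([284.0, 206.0, 23.0, 27.0], 0.93)]
soap_base top [([172.0, 163.0, 25.0, 28.0], 0.83)]
soap_base scene [([364.0, 164.0, 19.0, 40.0], 0.57), ([283.0, 205.0, 18.0, 22.0], 0.33)]
bowl_base top [([424.0, 153.0, 40.0, 42.0], 0.62)]
bowl_base scene [([291.0, 377.0, 54.0, 50.0], 0.82)]
```

View pics/s0.png

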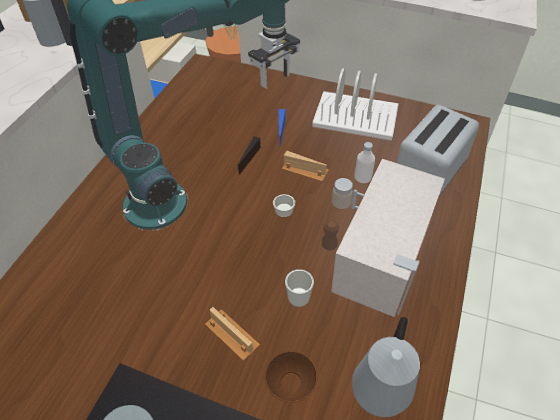

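View pics/t0.png

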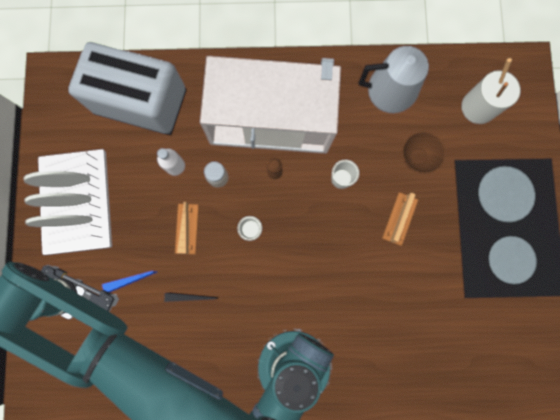

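```bash
python3 - <<'E'
from h import *
a=cv2.imread('pics/t0.png'); s=cv2.imread('pics/s0.png')
c1=cv2.resize(a[195:260,165:265],None,fx=4,fy=4,interpolation=cv2.INTER_CUBIC)
c2=cv2.resize(a[185:250,360:460],None,fx=4,fy=4,interpolation=cv2.INTER_CUBIC)
c3=cv2.resize(a[50:190,160:360],None,fx=4,fy=4,interpolation=cv2.INTER_CUBIC)[:, :800]
c3=cv2.resize(c3,(457,320))
c4=cv2.resize(s[140:190,270:340],None,fx=4.9,fy=4.9)[:245,:343]
out=np.zeros((600,800,3),np.uint8)
out[:260,:400]=c1; out[:260,400:]=c2; out[270:590,:457]=c3; out[270:515,457:]=c4
cv2.imwrite('pics/crop.png',out)
print('z=0'); 
for n,px,z in [('jar',(219,175),.08),('mill',(275,166),.1),('mug',(344,174),.08),('ram',(251,229),.04),('soap',(172,163),.15),('bowl',(424,153),.05),('wedge',(187,228),.056),('bar',(402,218),.056),('handle',(252,137),.19)]:
    print(n,at('top',[px],z)[0],at('top',[px],0)[0])
print('top corners',at('top',[(203,60),(341,67),(206,121),(331,129)],.21))
o,d=ray('top',[(280,210)]);print(o,ray('scene',[(280,210)])[0])
E
```

```text
z=0
jar [0.5595 0.2073 0.08  ] [0.5774 0.2187 0.    ]
mill [0.5781 0.0439 0.1   ] [0.6024 0.045  0.    ]
mug [ 0.5552 -0.1554  0.08  ] [ 0.5729 -0.1675  0.    ]
ram [0.4041 0.1186 0.04  ] [0.4079 0.1213 0.    ]
soap [0.5802 0.327  0.15  ] [0.6185 0.3652 0.    ]
bowl [ 0.6211 -0.401   0.05  ] [ 0.6345 -0.4181  0.    ]
wedge [0.409  0.3042 0.056 ] [0.4146 0.3164 0.    ]
bar [ 0.4265 -0.3227  0.056 ] [ 0.4328 -0.3385  0.    ]
handle [0.6369 0.1032 0.19  ] [0.6967 0.1154 0.    ]
top corners [[ 0.8484  0.2322  0.21  ]
 [ 0.8199 -0.1391  0.21  ]
 [ 0.677   0.2232  0.21  ]
 [ 0.648  -0.1062  0.21  ]]
[0.2833 0.0312 1.3127] [ 0.7663 -0.8013  1.1946]
```

View pics/crop.png

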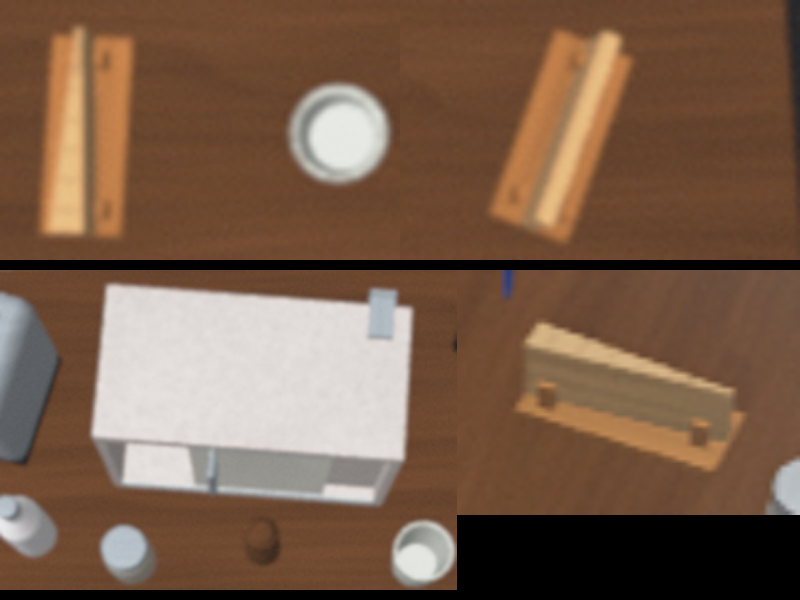

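```bash
python3 - <<'E'
from h import *
print('front bottom L,R',at('top',[(213.8,144.1)],.015),at('top',[(326.3,152)],.005))
print('top FL FR RL RR',at('top',[(200.7,123.1),(206.8,56.6)],.2155),at('top',[(337.2,133.2),(340.3,66.2)],.205))
print('handle top',at('top',[(251.9,137.5),(251.9,131),(251.9,143)],.19))
w=at('top',[(176.75,253.3),(186.25,253.3),(184.75,201.75)],.056);print('wedge',w)
# mug & mill with top circles and base
print(at('top',[(344,171)],.085),at('top',[(275,165)],.1), at('top',[(219,173)],.085))
print('scene mug,mill,jar top', at('scene',[(299,281)],.085),at('scene',[(330,225)],.1),at('scene',[(342,184)],.085),at('scene',[(284,200)],.04))
E
```

```text
front bottom L,R [[0.6719 0.2327 0.015 ]] [[ 0.6424 -0.1147  0.005 ]]
top FL FR RL RR [[0.6696 0.2362 0.2155]
 [0.855  0.221  0.2155]] [[ 0.6379 -0.1228  0.205 ]
 [ 0.8247 -0.138   0.205 ]]
handle top [[0.6355 0.1035 0.19  ]
 [0.6535 0.1033 0.19  ]
 [0.6204 0.1036 0.19  ]]
wedge [[0.336  0.3333 0.056 ]
 [0.3355 0.3057 0.056 ]
 [0.4866 0.3116 0.056 ]]
[[ 0.563 -0.155  0.085]] [[0.581  0.0439 0.1   ]] [[0.5643 0.2066 0.085 ]]
scene mug,mill,jar top [[ 0.5576 -0.1574  0.085 ]] [[0.5814 0.0416 0.1   ]] [[0.566  0.2225 0.085 ]] [[0.4046 0.1333 0.04  ]]
```

```bash
cat >> h.py <<'E'
def seq(targets,start=None):
    """targets: (xyz, yaw) tool-down; prints normalised shift/turn per call, split at 0.095 m"""
    T=toolT() if start is None else start
    for xyz,yaw in targets:
        while True:
            Rt=R.from_euler('xyz',[np.pi,0,yaw]).as_matrix()
            d=T[:3,:3].T@(np.array(xyz)-T[:3,3]); n=max(1,np.abs(d).max()/.0999)
            rv=R.from_matrix(T[:3,:3].T@Rt).as_rotvec()
            sh=d/n
            print(np.round(np.r_[sh/.1,rv/(np.pi/2)],3).tolist(),'rows',max(np.ceil(np.linalg.norm(sh)/.0417),np.ceil(np.degrees(np.linalg.norm(rv))/7.16)))
            T=T.copy(); T[:3,3]+=T[:3,:3]@sh; T[:3,:3]=Rt
            if n<=1: break
        print('--')
E
python3 - <<'E'
from h import *
seq([((.411,.3155,.19),np.pi-.052)])
print(robot.camera_params('wrist'))
E
```

```text
[-0.999, -0.376, 0.137, 0.0, -0.0, -0.248] rows 4.0
[-0.999, -0.929, 0.175, 0.0, 0.0, 0.0] rows 4.0
[-0.075, -0.069, 0.013, 0.0, 0.0, 0.0] rows 1.0
--
{'camera_matrix': array([[311.5486,   0.    , 281.791 ],
       [  0.    , 311.5486, 214.2707],
       [  0.    ,   0.    ,   1.    ]]), 'distortion': array([-0.023,  0.   ,  0.   ,  0.   ,  0.   ]), 'tool_from_camera': array([[-0.0004, -0.9737, -0.2277,  0.0657],
       [ 1.    , -0.0001, -0.0014, -0.0003],
       [ 0.0013, -0.2277,  0.9737, -0.163 ],
       [ 0.    ,  0.    ,  0.    ,  1.    ]])}
```

Emit:
servo_tool(plan=[[-0.999,-0.376,0.137,0,0,-0.248,94],[-0.999,-0.376,0.137,0,0,-0.248,94],[-0.999,-0.376,0.137,0,0,-0.248,94],[-0.999,-0.376,0.137,0,0,-0.248,94],[-0.999,-0.376,0.137,0,0,-0.248,94]])

```text
time: 1.82
tool_pos: [0.31, 0.4196, 0.2085]
ee_rot: [-3.141, -0.0, 3.088]
wrist_force: [0.7, 0.3, 0.2]
width: 0.0941
finger_force: 0.0
```

Emit:
servo_tool(plan=[[-0.999,-0.929,0.175,0,0,0,94],[-0.999,-0.929,0.175,0,0,0,94],[-0.999,-0.929,0.175,0,0,0,94],[-0.999,-0.929,0.175,0,0,0,94],[-0.999,-0.929,0.175,0,0,0,94],[-0.999,-0.929,0.175,0,0,0,94],[-0.999,-0.929,0.175,0,0,0,94]])

```text
time: 2.4
tool_pos: [0.4031, 0.3244, 0.1917]
ee_rot: [3.14, -0.0, 3.092]
wrist_force: [-0.4, -0.3, 0.3]
width: 0.0943
finger_force: 0.0
```

```bash
python3 - <<'E'
from h import *
T=toolT(); print(T, robot.get_obs()['joint_positions'])
snap('wrist','w1.png')
r=robot.find_in('wedge_mid','wrist'); print(r)
np.save('T1.npy',T)
E
```

```text
[[-0.9988  0.05   -0.0001  0.4031]
 [ 0.05    0.9988  0.0014  0.3244]
 [ 0.0002  0.0014 -1.      0.1917]
 [ 0.      0.      0.      1.    ]] [ 0.5672  0.0221  1.4998  0.0012  1.6191 -0.9536]
[{'extent': [240.6, 12.8, 166.6, 22.0], 'conf': 0.8}, {'extent': [438.4, 44.6, 173.8, 86.6], 'conf': 0.69}, {'extent': [273.1, 216.1, 23.0, 148.5], 'conf': 0.63}]
```

View pics/w1.png

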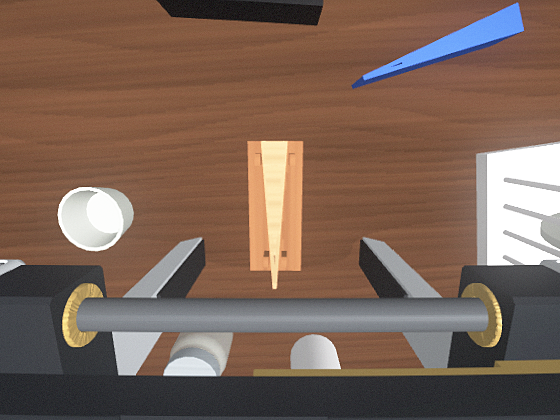

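```bash
python3 - <<'E'
from h import *
T=np.load('T1.npy')
p=at('wrist',[(274.5,141),(275,289)],.056,T); print(p, np.linalg.norm(p[1]-p[0]))
m=p.mean(0); v=p[1]-p[0]; yaw=np.arctan2(v[1],v[0]); print(m,yaw)
seq([((m[0],m[1],.1),np.pi+yaw),((m[0],m[1],.048),np.pi+yaw)])
E
```

```text
[[0.3364 0.3204 0.056 ]
 [0.4866 0.3126 0.056 ]] 0.15043615286330556
[0.4115 0.3165 0.056 ] -0.052204508397120264
[-0.088, -0.076, 0.918, 0.001, 0.0, 0.002] rows 3.0
--
[0.0, -0.0, 0.52, 0.0, 0.0, 0.0] rows 2.0
--
```

Emit:
servo_tool(plan=[[-0.088,-0.076,0.918,0,0,0,94],[-0.088,-0.076,0.918,0,0,0,94],[-0.088,-0.076,0.918,0,0,0,94],[-0.088,-0.076,0.918,0,0,0,70],[-0.088,-0.076,0.918,0,0,0,60]])

```text
time: 2.92
tool_pos: [0.4121, 0.3158, 0.1004]
ee_rot: [3.141, 0.0, 3.091]
wrist_force: [0.2, -0.5, 0.3]
width: 0.0841
finger_force: 0.0
```

Emit:
servo_tool(plan=[[0,0,0.25,0,0,0,60],[0,0,0.52,0,0,0,60],[0,0,0.52,0,0,0,60],[0,0,0.52,0,0,0,0],[0,0,0.52,0,0,0,0],[0,0,0.52,0,0,0,0],[0,0,0.52,0,0,0,0],[0,0,0.52,0,0,0,0],[0,0,0.52,0,0,0,0],[0,0,0.52,0,0,0,0]])

```text
time: 3.75
tool_pos: [0.4126, 0.315, 0.0479]
ee_rot: [3.141, 0.001, 3.09]
wrist_force: [-0.5, -0.0, -0.5]
width: 0.0174
finger_force: 0.3
```

Emit:
servo_tool(plan=[[0,0,0,0,0,0,0],[0,0,0,0,0,0,0],[0,0,-0.1,0,0,0,0],[0,0,-0.2,0,0,0,0],[0,0,-0.3,0,0,0,0],[0,0,-0.5,0,0,0,0],[0,0,-0.75,0,0,0,0],[0,0,-0.99,0,0,0,0],[0,0,-0.99,0,0,0,0],[0,0,-0.99,0,0,0,0]])

```text
time: 4.58
tool_pos: [0.4135, 0.3156, 0.149]
ee_rot: [3.139, 0.004, 3.09]
wrist_force: [0.2, 0.2, -1.4]
width: 0.0147
finger_force: 29.9
```

```bash
python3 - <<'E'
from h import *
print(toolT()[:3,3])
# upright drop pose: tool over wedge mid, x'=-0.22, y'=-0.02 of edge_right
E=np.array([.645,-.069]); a=-.083; X=np.array([np.cos(a),np.sin(a)]);Y=np.array([-X[1],X[0]])
p=E-.22*X-.02*Y; print(p)
seq([((p[0],p[1],.12),np.pi+a),((p[0],p[1],.0405),np.pi+a)])
snap('wrist','w2.png')
print(robot.find_in('wedge_mid','wrist'))
E
```

```text
[0.4135 0.3156 0.149 ]
[ 0.4241 -0.0707]
[-0.078, -0.999, 0.073, 0.002, 0.003, 0.02] rows 3.0
[-0.111, -0.999, 0.075, 0.0, 0.0, 0.0] rows 3.0
[-0.111, -0.999, 0.075, 0.0, 0.0, 0.0] rows 3.0
[-0.094, -0.847, 0.064, 0.0, 0.0, 0.0] rows 3.0
--
[-0.0, -0.0, 0.795, 0.0, 0.0, 0.0] rows 2.0
--
[{'extent': [281.7, 243.5, 46.4, 254.3], 'conf': 0.74}, {'extent': [465.4, 34.6, 186.1, 69.3], 'conf': 0.72}]
```

Emit:
servo_tool(plan=[[-0.078,-0.999,0.073,0,0,0.02,0],[-0.078,-0.999,0.073,0,0,0.02,0],[-0.078,-0.999,0.073,0,0,0.02,0],[-0.078,-0.999,0.073,0,0,0.02,0]])

```text
time: 5.02
tool_pos: [0.4136, 0.2113, 0.1366]
ee_rot: [-3.138, -0.004, 3.055]
wrist_force: [0.3, 0.3, -1.2]
width: 0.0146
finger_force: 29.9
```

Emit:
servo_tool(plan=[[-0.111,-0.999,0.075,0,0,0,0],[-0.111,-0.999,0.075,0,0,0,0],[-0.111,-0.999,0.075,0,0,0,0]])

```text
time: 5.27
tool_pos: [0.4168, 0.1119, 0.1299]
ee_rot: [-3.139, -0.003, 3.058]
wrist_force: [-0.3, 0.6, -0.3]
width: 0.015
finger_force: 29.9
```

Emit:
servo_tool(plan=[[-0.111,-0.999,0.075,0,0,0,0],[-0.111,-0.999,0.075,0,0,0,0],[-0.111,-0.999,0.075,0,0,0,0]])

```text
time: 5.52
tool_pos: [0.4199, 0.011, 0.1226]
ee_rot: [-3.14, -0.002, 3.057]
wrist_force: [0.7, -0.4, -1.4]
width: 0.0143
finger_force: 29.9
```

Emit:
servo_tool(plan=[[-0.094,-0.847,0.064,0,0,0,0],[-0.094,-0.847,0.064,0,0,0,0],[-0.094,-0.847,0.064,0,0,0,0],[-0.094,-0.847,0.064,0,0,0,0],[-0.094,-0.847,0.064,0,0,0,0],[-0.094,-0.847,0.064,0,0,0,0]])

```text
time: 6.02
tool_pos: [0.423, -0.0699, 0.1172]
ee_rot: [3.14, -0.001, 3.061]
wrist_force: [0.9, 0.2, -1.2]
width: 0.0142
finger_force: 29.9
```

Emit:
servo_tool(plan=[[0,0,0.3,0,0,0,0],[0,0,0.55,0,0,0,0],[0,0,0.7,0,0,0,0],[0,0,0.74,0,0,0,0],[0,0,0.77,0,0,0,0],[0,0,0.78,0,0,0,0],[0,0,0.79,0,0,0,0],[0,0,0.79,0,0,0,0]])

```text
time: 6.68
tool_pos: [0.4241, -0.0713, 0.04]
ee_rot: [-3.141, 0.002, 3.06]
wrist_force: [0.5, 0.4, -0.8]
width: 0.0147
finger_force: 29.9
```

Emit:
servo_tool(plan=[[0,0,0,0,0,0,20],[0,0,0,0,0,0,50],[0,0,0,0,0,0,70],[0,0,0,0,0,0,70],[0,0,-0.05,0,0,0,70],[0,0,-0.12,0,0,0,70],[0,0,-0.12,0,0,0,70]])

```text
time: 7.27
tool_pos: [0.4243, -0.0718, 0.0526]
ee_rot: [-3.141, 0.003, 3.059]
wrist_force: [1.1, -0.4, 0.1]
width: 0.0568
finger_force: 0.0
```

Emit:
servo_tool(plan=[[0,0.1,0,0,0,0,70],[0,0.2,0,0,0,0,70],[0,0.27,0,0,0,0,70],[0,0.34,0,0,0,0,70],[0,0.41,0,0,0,0,70],[0,0.48,0,0,0,0,70],[0,0.54,0,0,0,0,70],[0,0.6,0,0,0,0,70],[0,0.6,0,0,0,0,70]])

```text
time: 8.02
tool_pos: [0.428, -0.0105, 0.0507]
ee_rot: [3.141, -0.0, 3.06]
wrist_force: [0.0, 1.1, -0.0]
width: 0.0704
finger_force: 0.0
```

Emit:
servo_tool(plan=[[0.05,0,-0.2,0,0,0,70],[0.2,0,-0.5,0,0,0,70],[0.6,-0.3,-0.99,0,0,0,94],[0.6,-0.3,-0.99,0,0,0,94],[0.6,-0.3,-0.99,0,0,0,94],[0.6,-0.3,-0.99,0,0,0,94],[0.6,-0.3,-0.99,0,0,0,94]])

```text
time: 8.6
tool_pos: [0.3657, -0.0364, 0.1489]
ee_rot: [3.141, -0.001, 3.058]
wrist_force: [0.7, -0.7, -0.4]
width: 0.0938
finger_force: 0.0
```

```bash
python3 - <<'E'
from h import *
T=toolT(); print(T); np.save('T1.npy',T)
snap('wrist','w3.png')
print(robot.find_in('wedge_mid','wrist'))
E
```

```text
[[-0.9965  0.083  -0.0005  0.3657]
 [ 0.083   0.9965  0.0006 -0.0364]
 [ 0.0006  0.0006 -1.      0.1489]
 [ 0.      0.      0.      1.    ]]
[{'extent': [285.9, 248.5, 54.1, 103.6], 'conf': 0.56}, {'extent': [554.1, 12.3, 11.7, 9.6], 'conf': 0.54}]
```

View pics/w3.png

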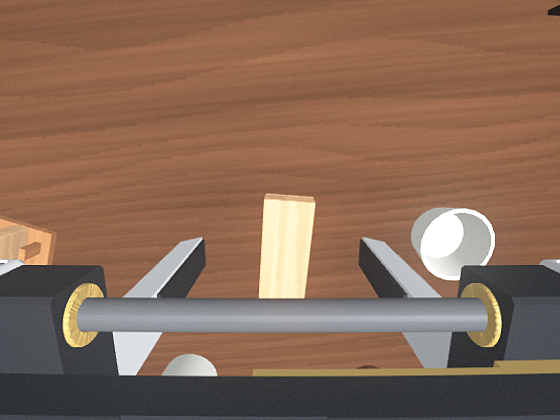

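```bash
python3 - <<'E'
from h import *
T=np.load('T1.npy')
h=at('wrist',[(264,199),(315,201)],.0248,T); print(h,np.linalg.norm(h[1]-h[0]))
for z in (.017,.014):
    s=at('wrist',[(259,298),(305,298)],z,T); print(s,np.linalg.norm(s[1]-s[0]), np.linalg.norm(s.mean(0)-h.mean(0))); 
    v=s.mean(0)-h.mean(0); print('yaw',np.arctan2(v[1],v[0]), np.arctan2(*(s[0]-h[0])[[1,0]]),np.arctan2(*(s[1]-h[1])[[1,0]]))
w=(h[0]-h[1]);print('heel edge',np.arctan2(-w[0],w[1]))
# refine cupboard from top cam
snap('top','t1.png'); snap('scene','s1.png')
im=cv2.imread('pics/t1.png'); cv2.imwrite('pics/c2.png',np.vstack([cv2.resize(im[115:165,200:350],(750,250),interpolation=cv2.INTER_CUBIC),cv2.resize(cv2.imread('pics/s1.png')[220:320,270:420],(510,340),interpolation=cv2.INTER_CUBIC).repeat(1,0)[:, :].copy() if False else cv2.copyMakeBorder(cv2.resize(cv2.imread('pics/s1.png')[220:320,270:420],(510,340),interpolation=cv2.INTER_CUBIC),0,0,0,240,cv2.BORDER_CONSTANT)]))
E
```

```text
[[ 0.3508 -0.0525  0.0248]
 [ 0.3566 -0.005   0.0248]] 0.04780270665753464
[[ 0.4556 -0.0683  0.017 ]
 [ 0.4596 -0.0207  0.017 ]] 0.04778025857372804 0.10535334174752546
yaw -0.15050557030017012 -0.14996857012110754 -0.15105247080816236
[[ 0.4572 -0.0687  0.014 ]
 [ 0.4612 -0.0206  0.014 ]] 0.04826630312257286 0.10721245988101961
yaw -0.14951568962340148 -0.15124823724713637 -0.14775114674166495
heel edge 3.0185574611133257
```

View pics/c2.png

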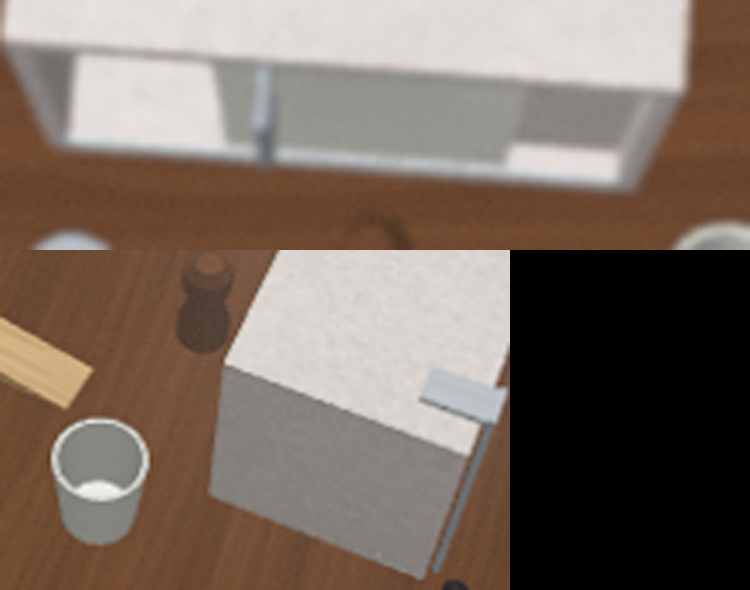

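```bash
python3 - <<'E'
from h import *
print('FR top/scene',at('top',[(326.4,152.6)],.005),at('scene',[(331.8,292.1)],.005),'FL',at('top',[(210.4,144.6)],.015))
print('FR top edge scene', at('scene',[(270+225/3.4,220+112/3.4)],.205))
a=-.143; g=np.array([.3537,-.029])+.013*np.array([np.cos(a),np.sin(a)]); print(g)
seq([((g[0],g[1],.06),np.pi+a),((g[0],g[1],.023),np.pi+a)])
E
```

```text
FR top/scene [[ 0.6405 -0.1149  0.005 ]] [[ 0.6416 -0.1133  0.005 ]] FL [[0.6705 0.2432 0.015 ]]
FR top edge scene [[ 0.6398 -0.1184  0.205 ]]
[ 0.3666 -0.0309]
[-0.01, 0.053, 0.882, 0.0, -0.002, 0.039] rows 3.0
--
[0.0, -0.0, 0.37, 0.0, 0.0, 0.0] rows 1.0
--
```

Emit:
servo_tool(plan=[[-0.01,0.053,0.882,0,0,0.039,94],[-0.01,0.053,0.882,0,0,0.039,94],[-0.01,0.053,0.882,0,0,0.039,94],[-0.01,0.053,0.882,0,0,0.039,94],[-0.01,0.053,0.882,0,0,0.039,94]])

```text
time: 9.22
tool_pos: [0.3678, -0.0314, 0.0624]
ee_rot: [3.142, 0.0, 2.998]
wrist_force: [0.0, -0.1, 0.5]
width: 0.0938
finger_force: 0.0
```

Emit:
servo_tool(plan=[[0,0,0.2,0,0,0,80],[0,0,0.37,0,0,0,70],[0,0,0.37,0,0,0,60],[0,0,0.37,0,0,0,0],[0,0,0.37,0,0,0,0],[0,0,0.37,0,0,0,0],[0,0,0.37,0,0,0,0],[0,0,0.37,0,0,0,0],[0,0,0.37,0,0,0,0]])

```text
time: 9.97
tool_pos: [0.3683, -0.0316, 0.0259]
ee_rot: [-3.142, 0.003, 2.998]
wrist_force: [-0.6, -0.4, 6.4]
width: 0.0472
finger_force: 30.0
```

```bash
python3 - <<'E'
from h import *
print(robot.get_obs()['width'],robot.get_obs()['finger_force'],toolT()[:3,3])
E=np.array([.645,-.065]); a=-.082; X=np.array([np.cos(a),np.sin(a)]);Y=np.array([-X[1],X[0]])
T=toolT(); print("x' y'",(T[:2,3]-E)@X,(T[:2,3]-E)@Y)
t=[]
for x in (-.062-.15+.0,): # tip ~ x+0.137
    p=E+(x+.05)*X; t.append(((p[0],p[1],.025),np.pi+a))
seq(t)
E
```

```text
0.04718906756202521 29.999977201223373 [ 0.3683 -0.0316  0.0259]
x' y' -0.2785013482936498 0.010646383480813839
[-0.999, -0.029, 0.011, -0.0, 0.002, -0.039] rows 3.0
[-0.17, -0.016, 0.001, 0.0, 0.0, 0.0] rows 1.0
--
```

Emit:
servo_tool(plan=[[0,0,-0.02,0,0,0,0],[0,0,-0.03,0,0,0,0],[0,0,-0.03,0,0,0,0],[0,0,-0.03,0,0,0,0]])

```text
time: 10.3
tool_pos: [0.3668, -0.0313, 0.0272]
ee_rot: [3.141, -0.001, 2.998]
wrist_force: [0.5, 0.2, -0.6]
width: 0.0478
finger_force: 30.0
```

Emit:
servo_tool(plan=[[-0.25,0,0,0,0,-0.02,0],[-0.5,-0.01,0,0,0,-0.039,0],[-0.75,-0.02,0,0,0,-0.039,0],[-0.99,-0.029,0,0,0,-0.039,0],[-0.99,-0.029,0,0,0,-0.039,0],[-0.99,-0.029,0,0,0,-0.039,0],[-0.99,-0.029,0,0,0,-0.039,0]])

```text
time: 10.88
tool_pos: [0.4637, -0.0482, 0.0268]
ee_rot: [3.141, -0.002, 3.059]
wrist_force: [0.4, -0.1, -0.8]
width: 0.0476
finger_force: 30.0
```

```bash
python3 - <<'E'
from h import *
E=np.array([.645,-.065]); a=-.082; X=np.array([np.cos(a),np.sin(a)]);Y=np.array([-X[1],X[0]])
T=toolT(); print("x' y'",(T[:2,3]-E)@X,(T[:2,3]-E)@Y,T[:3,3])
snap('top','t2.png');snap('scene','s2.png');snap('wrist','w4.png')
p=E-.058*X
seq([((p[0],p[1],T[2,3]),np.pi+a)])
t=cv2.imread('pics/t2.png')[110:230,230:400]; s=cv2.imread('pics/s2.png')[210:330,230:400]
cv2.imwrite('pics/c3.png',np.vstack([cv2.resize(x,None,fx=2.5,fy=2.5,interpolation=cv2.INTER_CUBIC) for x in (t,s)]))
E
```

```text
x' y' -0.18210385271737936 0.0019020188918556138 [ 0.4637 -0.0482  0.0268]
[-0.999, -0.015, 0.003, 0.0, -0.001, -0.0] rows 3.0
[-0.242, -0.004, 0.001, 0.0, 0.0, 0.0] rows 1.0
--
```

View pics/c3.png

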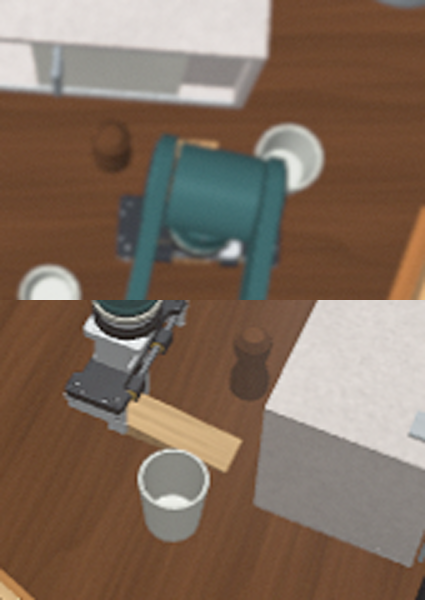

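Emit:
servo_tool(plan=[[-0.1,-0.002,0.008,0,0,0,0],[-0.2,-0.004,0.008,0,0,0,0],[-0.3,-0.006,0.008,0,0,0,0],[-0.4,-0.008,0.008,0,0,0,0],[-0.48,-0.009,0.008,0,0,0,0],[-0.56,-0.01,0.008,0,0,0,0],[-0.64,-0.011,0.008,0,0,0,0],[-0.7,-0.012,0.008,0,0,0,0],[-0.7,-0.013,0.008,0,0,0,0]])

```text
time: 11.78
tool_pos: [0.5331, -0.0551, 0.026]
ee_rot: [3.141, -0.006, 3.059]
wrist_force: [-4.3, 0.8, 2.0]
width: 0.0473
finger_force: 30.0
```

Emit:
servo_tool(plan=[[-0.05,0,0,0,0,0,0],[-0.1,0,0,0,0,0,0],[-0.15,0,0,0,0,0,0],[-0.2,0,0,0,0,0,0],[-0.25,0,0,0,0,0,0],[-0.3,0,0,0,0,0,0],[-0.35,0,0,0,0,0,0],[-0.4,0,0,0,0,0,0]])

```text
time: 12.45
tool_pos: [0.5709, -0.0582, 0.026]
ee_rot: [3.141, -0.01, 3.059]
wrist_force: [-9.9, 0.9, 5.9]
width: 0.0475
finger_force: 30.0
```

Emit:
servo_tool(plan=[[-0.05,0,0,0,0,0,0],[-0.09,0,0,0,0,0,0],[-0.13,0,0,0,0,0,0],[-0.17,0,0,0,0,0,0],[-0.2,0,0,0,0,0,0],[-0.2,0,0,0,0,0,0]])

```text
time: 12.95
tool_pos: [0.5911, -0.0601, 0.026]
ee_rot: [3.141, -0.009, 3.059]
wrist_force: [-9.0, 0.2, 4.2]
width: 0.0479
finger_force: 30.0
```

```bash
python3 - <<'E'
from h import *
E=np.array([.645,-.065]); a=-.082; X=np.array([np.cos(a),np.sin(a)]);Y=np.array([-X[1],X[0]])
T=toolT(); print("x' y'",(T[:2,3]-E)@X,(T[:2,3]-E)@Y,T[:3,3],robot.get_obs()['wrist_force'])
E
```

```text
x' y' -0.05415829791104195 0.0005013154841231768 [ 0.5911 -0.0601  0.026 ] [-8.9773  0.2201  4.1821]
```

Emit:
servo_tool(plan=[[-0.02,0,0,0,0,0,0],[-0.04,0,0,0,0,0,0],[-0.04,0,0,0,0,0,0]])

```text
time: 13.2
tool_pos: [0.5926, -0.0602, 0.0258]
ee_rot: [3.141, -0.015, 3.059]
wrist_force: [-15.2, 1.6, 9.0]
width: 0.0476
finger_force: 30.0
```

```bash
python3 - <<'E'
from h import *
print(toolT()[:3,3],robot.get_obs()['wrist_force'])
T=toolT(); 
snap('top','t3.png');snap('scene','s3.png');snap('wrist','w5.png')
t=cv2.imread('pics/t3.png')[110:230,230:400]; s=cv2.imread('pics/s3.png')[140:320,290:460]
cv2.imwrite('pics/c4.png',np.hstack([cv2.resize(cv2.imread('pics/w5.png'),(400,300)),cv2.resize(s,(400,424),interpolation=cv2.INTER_CUBIC)[124:]]))
E
```

```text
[ 0.5926 -0.0602  0.0258] [-15.1969   1.5609   9.0429]
```

View pics/c4.png

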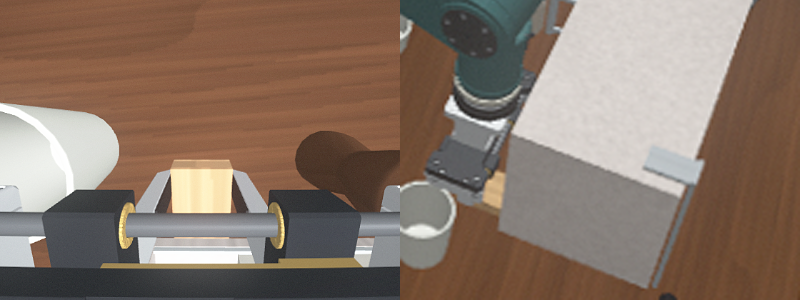

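Emit:
servo_tool(plan=[[-0.02,0,0,0,0,0,0],[-0.04,0,0,0,0,0,0],[-0.04,0,0,0,0,0,0],[-0.04,0,0,0,0,0,0]])

```text
time: 13.68
tool_pos: [0.5939, -0.0603, 0.0256]
ee_rot: [3.141, -0.021, 3.059]
wrist_force: [-20.3, 1.2, 11.5]
width: 0.048
finger_force: 30.0
```

Emit:
servo_tool(plan=[[-0.02,0,0,0,0,0,0],[-0.04,0,0,0,0,0,0],[-0.06,0,0,0,0,0,0],[-0.06,0,0,0,0,0,0]])

```text
time: 14.02
tool_pos: [0.5967, -0.0605, 0.0248]
ee_rot: [3.141, -0.029, 3.059]
wrist_force: [-27.1, 1.5, 15.0]
width: 0.0477
finger_force: 30.0
```

```bash
python3 - <<'E'
from h import *
# top outline before/after: right top front corner shift in scene
a=cv2.imread('pics/s1.png',0);snap('scene','s4.png');b=cv2.imread('pics/s4.png',0)
for nm,(x,y,w,h) in {'R':(355,225,60,85),'L':(385,160,55,40)}.items():
    A=np.float32(a[y:y+h,x:x+w]);B=np.float32(b[y:y+h,x:x+w]);print(nm,cv2.phaseCorrelate(A,B,cv2.createHanningWindow((w,h),cv2.CV_32F)))
# expected motion of right top front corner for 0.03 rad
P=np.array([.75,-.12,.2]);print(proj('scene',[P,P+[0,.006,.0105]]))
E
```

```text
R ((-0.0893432233870719, -0.10205888583185185), 0.49693122545878093)
L ((0.5341822393162445, -0.6452328383483632), 0.9057995382944742)
[[378.766  267.3832]
 [379.976  263.0924]]
```

```bash
python3 - <<'E'
from h import *
ims=[cv2.imread(f'pics/s{i}.png',0).astype(float) for i in (1,2,3,4)]
P0=np.array([.645,-.065,0]);a=-.082;X=np.array([np.cos(a),np.sin(a),0]);Y=np.array([-X[1],X[0],0])
def pt(x,y,z,th): # cupboard frame: y=0 at edge_right; tilt axis at y=+.295,z=.0155
    dy=y-.295; return P0+x*X+(.295+dy*np.cos(th)+z*np.sin(th))*Y+np.array([0,0,.0155+dy*np.sin(th)+z*np.cos(th)])
for z in (0,.2):
  for x in (.05,.09,.13):
    q=[proj('scene',[pt(x,-.05,z,th)])[0] for th in (.03,0)]
    out=[]
    c=int(round(q[0][0]));r0=int(q[0][1])-9
    for im in ims:
        g=np.abs(np.diff(im[r0-3:r0+17,c-1:c+2].mean(1))); k=g.argmax(); k=min(max(k,1),len(g)-2)
        w=g[k-1:k+2]; out.append(r0-3+.5+k+(w*[-1,0,1]).sum()/w.sum())
    print(z,x,np.round(q,1).tolist(),'rows',np.round(out,2))
E
```

```text
0 0.05 [[348.0, 299.0], [348.3, 297.2]] rows [298.42 298.4  296.47 296.43]
0 0.09 [[361.5, 304.3], [361.9, 302.5]] rows [303.66 303.6  301.67 301.74]
0 0.13 [[375.1, 309.6], [375.6, 307.9]] rows [309.18 309.2  307.16 307.23]
0.2 0.05 [[356.7, 257.1], [356.3, 256.6]] rows [261.17 261.19 256.38 256.37]
0.2 0.09 [[372.0, 262.8], [371.7, 262.3]] rows [266.67 266.67 262.15 262.15]
0.2 0.13 [[387.5, 268.5], [387.4, 268.1]] rows [272.33 272.3  267.66 267.64]
```

Emit:
servo_tool(plan=[[0.03,0,0,0,0,0,0],[0.05,0,0,0,0,0,0],[0.06,0,0,0,0,0,0],[0.06,0,0,0,0,0,0]])

```text
time: 14.4
tool_pos: [0.5965, -0.0605, 0.0249]
ee_rot: [3.141, -0.015, 3.059]
wrist_force: [-11.4, 1.3, 3.2]
width: 0.0476
finger_force: 30.0
```

Emit:
servo_tool(plan=[[0.02,0,0,0,0,0,0],[0.03,0,0,0,0,0,0],[0.03,0,0,0,0,0,0],[0.03,0,0,0,0,0,64],[0.03,0,0,0,0,0,64],[0.03,0,0,0,0,0,64],[0.03,0,-0.1,0,0,0,64],[0.03,0,-0.25,0,0,0,64],[0.03,0,-0.25,0,0,0,64]])

```text
time: 15.15
tool_pos: [0.6022, -0.0614, 0.0562]
ee_rot: [-3.141, 0.008, 3.059]
wrist_force: [1.2, -0.6, 0.7]
width: 0.0642
finger_force: 0.0
```

```bash
python3 - <<'E'
from h import *
ims=[cv2.imread('pics/s1.png',0).astype(float),snap('scene','s5.png')[:,:,1].astype(float)]
for r0,c in ((289,348),(294,362),(300,375)):
    out=[]
    for im in ims:
        g=np.abs(np.diff(im[r0-3:r0+17,c-1:c+2].mean(1)));k=g.argmax();w=g[k-1:k+2];out.append(r0-2.5+k+(w*[-1,0,1]).sum()/w.sum())
    print(np.round(out,2))
T=toolT();print(T[:3,3]);np.save('T1.npy',T);snap('wrist','w6.png')
# handle pixels: look for its top in the top camera picture s.t. compare known handle px
E=np.array([.645,-.065]); a=-.082; X=np.array([np.cos(a),np.sin(a)]);Y=np.array([-X[1],X[0]])
for px in [(251.9,137.5)]:
    h=at('top',[px],.195)[0]; print('handle',h,(h[:2]-E)@X,(h[:2]-E)@Y)
E
```

```text
[298.42 296.45]
[303.92 302.14]
[309.18 307.23]
[ 0.6016 -0.0613  0.0549]
handle [0.634  0.1031 0.195 ] -0.024773959755794384 0.16667585715314368
```

```bash
python3 - <<'E'
from h import *
E=np.array([.645,-.065]); a=-.082; X=np.array([np.cos(a),np.sin(a)]);Y=np.array([-X[1],X[0]])
f=lambda x,y,z:((*(E+x*X+y*Y),z),np.pi+a)
seq([f(-.085,.0,.15),f(-.085,.115,.175),f(-.032,.115,.175)])
E
```

```text
[0.4, -0.003, -0.966, -0.0, 0.003, -0.0] rows 3.0
--
[0.0, 0.999, -0.217, 0.0, 0.0, 0.0] rows 3.0
[-0.0, 0.151, -0.033, 0.0, 0.0, 0.0] rows 1.0
--
[-0.53, 0.0, 0.0, 0.0, 0.0, 0.0] rows 2.0
--
```

Emit:
servo_tool(plan=[[0.02,0,-0.2,0,0,0,64],[0.1,0,-0.5,0,0,0,64],[0.41,0,-0.97,0,0,0,0],[0.41,0,-0.97,0,0,0,0],[0.41,0,-0.97,0,0,0,0],[0.41,0,-0.97,0,0,0,0]])

```text
time: 15.75
tool_pos: [0.5586, -0.0575, 0.1487]
ee_rot: [-3.142, 0.002, 3.059]
wrist_force: [0.0, 0.4, -0.1]
width: 0.0407
finger_force: 0.0
```

Emit:
servo_tool(plan=[[0,0.99,-0.25,0,0,0,0],[0,0.99,-0.25,0,0,0,0],[0,0.99,-0.25,0,0,0,0],[0,0.99,-0.25,0,0,0,0],[0,0.99,-0.25,0,0,0,0],[0,0.99,-0.25,0,0,0,0],[0,0.99,-0.25,0,0,0,0]])

```text
time: 16.33
tool_pos: [0.566, 0.04, 0.1717]
ee_rot: [-3.141, -0.003, 3.058]
wrist_force: [0.4, -0.4, 0.5]
width: 0.0006
finger_force: 0.0
```

```bash
python3 - <<'E'
from h import *
E=np.array([.645,-.065]); a=-.082; X=np.array([np.cos(a),np.sin(a)]);Y=np.array([-X[1],X[0]])
T=toolT();o=robot.get_obs();print(T[:3,3],o['width'],(T[:2,3]-E)@X,(T[:2,3]-E)@Y);snap('wrist','w7.png')
t=snap('top','t4.png')
cv2.imwrite('pics/c5.png',np.hstack([cv2.resize(cv2.imread('pics/w7.png'),(420,315)),cv2.resize(t[100:190,190:298],(378,315))[:,:,::-1]]))
for n in ('door_handle','wedge_mid'): print(n,robot.find_in(n,'wrist')[:2],robot.find_in(n,'top')[:2])
f=lambda x,y,z:((*(E+x*X+y*Y),z),np.pi+a)
seq([f(-.032,.118,.175)])
E
```

```text
[0.566  0.04   0.1717] 0.0005617318059193178 -0.08737764832699335 0.0982027089923462
door_handle [{'extent': [351.1, 353.4, 154.0, 41.7], 'conf': 0.71}] []
wedge_mid [{'extent': [192.4, 251.8, 52.4, 67.7], 'conf': 0.83}] [{'extent': [311.9, 160.8, 16.4, 21.7], 'conf': 0.62}, {'extent': [190.3, 297.5, 51.4, 13.2], 'conf': 0.61}]
[-0.549, 0.194, -0.013, 0.0, -0.0, -0.001] rows 2.0
--
```

View pics/c5.png

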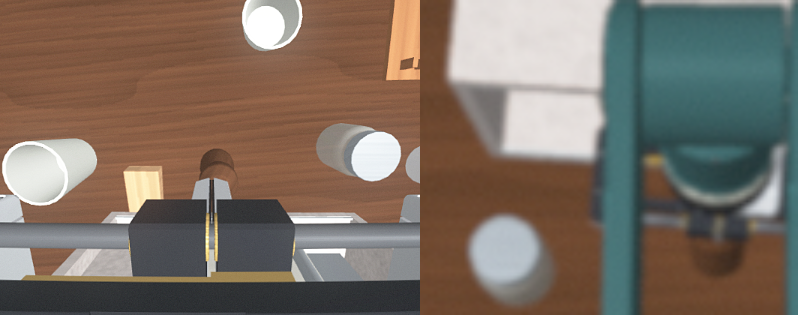

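Emit:
servo_tool(plan=[[-0.2,0.1,0,0,0,0,0],[-0.4,0.14,0,0,0,0,0],[-0.55,0.14,0,0,0,0,0],[-0.55,0.14,0,0,0,0,0],[-0.55,0.14,0,0,0,0,0]])

```text
time: 17.05
tool_pos: [0.6225, 0.0503, 0.1734]
ee_rot: [-3.142, -0.001, 3.059]
wrist_force: [0.1, 0.1, -0.9]
width: 0.0009
finger_force: 0.0
```

Emit:
servo_tool(plan=[[0,0.1,0,0,0,0,0],[0,0.2,0,0,0,0,0],[0,0.28,0,0,0,0,0],[0,0.36,0,0,0,0,0],[0,0.44,0,0,0,0,0],[0,0.52,0,0,0,0,0],[0,0.6,0,0,0,0,0],[0,0.68,0,0,0,0,0],[0,0.76,0,0,0,0,0],[0,0.8,0,0,0,0,0]])

```text
time: 17.88
tool_pos: [0.6292, 0.1316, 0.1738]
ee_rot: [3.141, 0.0, 3.06]
wrist_force: [-0.2, -0.5, 0.3]
width: 0.0004
finger_force: 0.4
```

Emit:
servo_tool(plan=[[0,0.06,0,0,0,0,0],[0,0.12,0,0,0,0,0],[0,0.17,0,0,0,0,0],[0,0.22,0,0,0,0,0],[0,0.26,0,0,0,0,0],[0,0.3,0,0,0,0,0]])

```text
time: 18.38
tool_pos: [0.6317, 0.1605, 0.1738]
ee_rot: [3.142, 0.0, 3.059]
wrist_force: [0.3, -0.9, 0.6]
width: 0.0004
finger_force: 0.4
```

```bash
python3 - <<'E'
from h import *
print(toolT()[:3,3],robot.get_obs()['wrist_force'])
t=snap('top','t5.png');snap('scene','s6.png')
print(robot.find_in('door_handle','scene')[:2])
cv2.imwrite('pics/c6.png',np.hstack([cv2.resize(t[100:190,190:298],(378,315)),cv2.resize(cv2.imread('pics/s6.png')[:,:,::-1][140:245,300:440],(420,315))])[:,:,::-1])
E
```

```text
[0.6317 0.1605 0.1738] [ 0.3153 -0.8925  0.5987]
[]
```

View pics/c6.png

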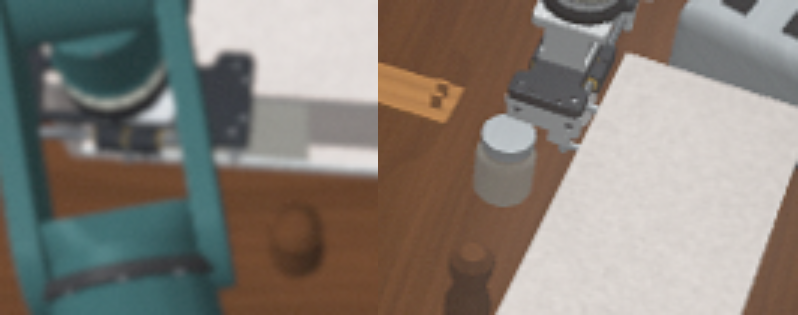

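Emit:
servo_tool(plan=[[0,0.04,0,0,0,0,0],[0,0.08,0,0,0,0,0],[0,0.12,0,0,0,0,0],[0,0.15,0,0,0,0,0],[0,0.15,0,0,0,0,0]])

```text
time: 18.95
tool_pos: [0.6327, 0.176, 0.1737]
ee_rot: [3.141, -0.0, 3.06]
wrist_force: [0.1, 0.0, -0.0]
width: 0.0007
finger_force: 0.0
```

Emit:
servo_tool(plan=[[0,0.04,0,0,0,0,0],[0,0.08,0,0,0,0,0],[0,0.11,0,0,0,0,0],[0,0.14,0,0,0,0,0]])

```text
time: 19.28
tool_pos: [0.6337, 0.1862, 0.1738]
ee_rot: [-3.135, -0.001, 3.057]
wrist_force: [-2.8, -13.3, 1.9]
width: 0.0002
finger_force: 6.7
```

Emit:
servo_tool(plan=[[0,0,0,0,0,0,0],[0,0,0,0,0,0,0],[0,-0.1,0,0,0,0,0],[0,-0.25,0,0,0,0,0],[0.1,-0.25,-0.1,0,0,0,0],[0.5,-0.25,-0.3,0,0,0,0],[0.99,-0.25,-0.6,0,0,0,0],[0.99,-0.25,-0.6,0,0,0,0],[0.99,-0.25,-0.6,0,0,0,0],[0.99,-0.25,-0.6,0,0,0,0]])

```text
time: 20.12
tool_pos: [0.533, 0.1728, 0.2361]
ee_rot: [3.14, 0.004, 3.06]
wrist_force: [0.2, -0.4, -0.2]
width: 0.0002
finger_force: 0.0
```

Emit:
servo_tool(plan=[[0.99,0,0,0,0,0,0],[0.99,0,0,0,0,0,0],[0.99,0,0,0,0,0,0],[0.99,0,0,0,0,0,0],[0.99,0,0,0,0,0,0],[0.99,0,0,0,0,0,0]])

```text
time: 20.62
tool_pos: [0.4356, 0.1803, 0.2331]
ee_rot: [-3.141, -0.0, 3.058]
wrist_force: [-0.3, 0.5, 0.2]
width: 0.0007
finger_force: 0.0
```

```bash
python3 - <<'E'
from h import *
o=robot.get_obs();print(o['tool_pos'],o['wrist_force'],o['time'])
t=snap('top','t6.png');a=cv2.imread('pics/t1.png');s=snap('scene','s7.png')
for n in ('wedge_mid','door_handle'): print(n,robot.find_in(n,'top')[:3])
g0=cv2.cvtColor(a,cv2.COLOR_BGR2GRAY).astype(int);g=cv2.cvtColor(t,cv2.COLOR_RGB2GRAY).astype(int)
for r in (133,138,141):
    print(r,'before',g0[r,202:330:3].tolist());print(r,'after',g[r,202:330:3].tolist())
for r0,c in ((289,348),(294,362),(300,375)):
    gg=np.abs(np.diff(s[r0-3:r0+17,c-1:c+2,1].astype(float).mean(1)));k=gg.argmax();w=gg[k-1:k+2];print(r0-2.5+k+(w*[-1,0,1]).sum()/w.sum())
E
```

```text
[0.4356 0.1803 0.2331] [-0.2882  0.4771  0.1945] 20.6167
wedge_mid [{'extent': [309.0, 163.7, 21.7, 19.6], 'conf': 0.89}, {'extent': [131.2, 281.4, 51.1, 21.4], 'conf': 0.83}, {'extent': [184.3, 295.9, 34.3, 11.3], 'conf': 0.63}]
door_handle []
133 before [82, 111, 129, 113, 169, 225, 224, 226, 221, 219, 221, 220, 224, 224, 159, 150, 151, 160, 145, 145, 147, 146, 147, 147, 147, 147, 146, 147, 145, 147, 148, 148, 150, 147, 145, 130, 132, 135, 137, 141, 142, 143, 156]
133 after [84, 125, 128, 148, 168, 163, 141, 147, 148, 147, 147, 144, 146, 148, 148, 148, 147, 147, 147, 150, 150, 151, 142, 132, 132, 134, 133, 133, 133, 135, 132, 131, 132, 133, 133, 133, 133, 133, 134, 132, 131, 134, 146]
138 before [79, 84, 124, 124, 186, 222, 224, 225, 228, 227, 226, 224, 223, 224, 180, 149, 164, 148, 145, 148, 148, 148, 146, 147, 149, 148, 149, 147, 148, 148, 148, 149, 148, 149, 138, 132, 132, 133, 133, 132, 133, 136, 155]
138 after [75, 86, 130, 133, 124, 139, 145, 150, 149, 151, 148, 150, 150, 149, 147, 147, 149, 150, 148, 148, 150, 150, 144, 129, 129, 132, 131, 134, 133, 132, 132, 133, 134, 134, 134, 133, 132, 134, 133, 133, 132, 142, 140]
141 before [84, 85, 104, 132, 202, 223, 221, 225, 224, 224, 222, 225, 225, 221, 198, 149, 143, 112, 147, 151, 148, 148, 148, 150, 148, 148, 149, 149, 149, 148, 149, 149, 149, 148, 131, 132, 135, 133, 134, 133, 133, 149, 142]
141 after [85, 85, 105, 131, 149, 100, 159, 166, 158, 156, 153, 151, 151, 149, 150, 149, 149, 150, 151, 150, 150, 151, 151, 196, 192, 182, 172, 167, 161, 152, 149, 143, 137, 134, 133, 135, 134, 133, 134, 133, 132, 150, 134]
296.47986577181206
302.17088607594934
307.1357142857143
```

```bash
python3 -c "
from h import *
print(robot.close_job())"
```

```text
the job is handed in; nothing more can be done
None
```

The job is handed in, with no verdict returned: the wedge is jammed under the front edge near the right-hand end, the cupboard measures level in the camera images, and the door was pushed shut against its left-hand stop (about 13 N on contact).

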